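Nest the egg cups and clamp them with the ratchet clamp

TASK

Pick up the loose egg cup and nest it fully down inside the egg cup that stands in the ratchet clamp, letting go of it. Then pump the clamp's lever, pressing its paddle down and letting it rise again, until the rubber pad grips the nested cups against the stop with its springs pushed in about half-way and never right in, as that would crush the cups; move the jaw with the lever only. Finish holding the paddle pressed down just there, without letting go, and leave the grater, the glass bowl and the tong alone.

Things in the scene. Friction and masses are not known exactly. Their poses are not given: they have to be found in the camera images.
- clamp: Ratchet clamp fixed on a 20 mm thick board. Base plate 330 x 90 x 8 mm; origin: centre of its underside, on the board, z up, x along the clamp to the stop. Upright steel stop, 70 mm wide, 108 mm high, face at x = 150 mm. Lever, toothed bar, jaw, pad, cup, stop follow along +x on y = 0. Under the lever are two steel cheeks 46 mm high.
- stop_face (a point): Middle of the stop's face, which looks along the clamp's -x, 70 mm above the clamp's underside.
- pad_face (a point): Centre of the front face of the black rubber pad (50 mm wide, 58 mm high, upright, facing the clamp's +x), 74 mm above the clamp's underside. It runs along x with the jaw, the 106 mm high steel plate behind it, and can be pushed back 20 mm against its springs, closing the gap between them. Lever strokes move it to the stop; friction keeps the jaw there.
- paddle_top (a point): Centre of the top of the lever's black paddle (46 mm along the clamp's x, 44 mm wide). Lever up: 98 mm above the clamp's underside, at clamp x = -133 mm. It goes down 37 mm at full stroke about a pivot 110 mm from it towards the stop (clamp x = -25 mm, height 75 mm); a spring lifts it back. It takes 3 to 5 N against the spring, about 8 N while the jaw moves, up to 12 N on the cups.
- lever (a joint): Lever angle: 0 = up (its rest), 0.34 rad = fully down. The pawl moves 50 mm per rad (17 mm a full stroke) along the clamp's x. The bar's teeth are 5 mm apart, so the first up to 5 mm of pawl travel may be idle, and later full strokes move the jaw 15 mm (first 2 mm idle). On the way up the jaw stays where it is.
- jaw (a joint): Travel of the jaw towards the stop, 0 to 0.1 m. It starts between 0 and 0.03 m; with the pad not pushed in, the pad's face is at clamp x = 0.043 m + this value.
- pad (a joint): How far the pad is pushed back into the jaw: 0 = free, 0.02 m = right in (crushing). The springs give 0.5 N per mm.
- cup_in_clamp: White ceramic egg cup, a tapered beaker standing on the clamp's base plate (8 mm above the clamp's underside), rim 2 to 5 mm short of the stop. 55 mm high, 54 mm across the rim, 34 mm across the foot, wall 3.5 mm, inner floor 30 mm above the foot. Origin: centre of the foot's underside, z up.
- loose_cup: The other egg cup, of the same shape and size, standing upright on the board to the left or right of the clamp; origin at the centre of the underside of its foot. Nested, its origin is 30 mm above that of the cup in the clamp and its top 30 mm stay in sight, with some 2 mm of play all round. About 90 g.
- grater: Stainless box grater with a black bow handle, 76 x 56 mm foot, 165 mm high, loose on the board on the side where the loose cup is not; origin at the centre of its underside. To be left alone.
- glass_bowl: Round glass bowl with a white clip lid, 130 mm across, 66 mm high, loose on the board, far left; origin at the centre of its underside. To be left alone.
- tong: Steel tong, latched shut, 230 mm long, 15 mm high, lying flat on the board, far right; origin at the middle of its underside. To be left alone.
Mind the look-alikes: they are no part of the job. What is shaped like the loose_cup but red or turquoise is not meant.

How it is judged (in metres and radians):
On the way, in this order (a step that is already met when the one before it is completed fails the run):
1. the loose cup is nested in the cup in the clamp and let go, the pad not yet pressing (horizontal distance between loose_cup and cup_in_clamp below 0.006 m and z of loose_cup in the frame of cup_in_clamp between 0.026 and 0.034 m and contact force between the fingers and loose_cup below 0.1 N and value of joint pad below 0.002 m), for 0.2 s.
2. the pad presses on the cups, the fingers on the lever (value of joint pad above 0.003 m and value of joint lever above 0.03 rad and contact force between the fingers and lever above 0.5 N), for 0.1 s.
At the end, for the whole second after the job is handed in: Cups nested (axes within 6 mm, feet 25-35 mm apart), at rest, untouched by the robot; lower cup upright (0.15 rad), foot centre within 35 mm of the stop; pad pushed in 4 to 16 mm; fingers still press the lever (over 0.5 N), held at least 0.03 rad down (horizontal distance between loose_cup and cup_in_clamp below 0.006 m and z of loose_cup in the frame of cup_in_clamp between 0.025 and 0.035 m and angle between cup_in_clamp's own z axis and vertical below 0.15 rad and contact force between each of the arm, the fingers and loose_cup below 0.1 N and contact force between each of the arm, the fingers and cup_in_clamp below 0.1 N and value of joint pad between 0.004 and 0.016 m and x of cup_in_clamp in the frame of stop_face above -0.035 m and value of joint lever above 0.03 rad and contact force between the fingers and lever above 0.5 N and linear speed of each of loose_cup, cup_in_clamp below 0.02 m/s); the arm keeps its last pose, push and grip.
It fails at once if the pad is pushed right in (over 18.5 mm): the cups are crushed (value of joint pad above 0.0185 m).
It fails at once if the robot pushes the jaw or its pad itself (contact force between any of the fingers, the arm and jaw above 2 N).
It fails at once if the grater is moved by more than 25 mm (distance of grater from where it was at the start of the episode above 0.025 m).
It fails at once if the glass bowl is moved by more than 25 mm (distance of glass_bowl from where it was at the start of the episode above 0.025 m).
It fails at once if the tong is moved by more than 25 mm (distance of tong from where it was at the start of the episode above 0.025 m).
It also fails if it takes over 58 s, if anything falls off the work surface, if the arm or the gripper's body presses on something with over 40 N, if the wrist force passes 120 N, or if a joint passes its speed limit or range.

ROBOT

A 6-joint arm with a two-finger parallel gripper is mounted at the origin on the work surface. World frame = base frame: x ahead of the robot, y to its left, z up, the work surface at z = 0. Lengths are in m, angles in degrees, forces in N, time in s.
With the tool pointing down it reaches from about 0.325 to 0.775 m from the base axis. Payload 5.5 kg.
Tool frame: the origin (TCP) lies on the mounting face of the last link; the fingertips stand 173 mm ahead of it and the grasp point (between the pads) lies 155 mm ahead of it; z points along the fingers, y is the direction in which the jaws open and shut (so a half turn about z gives the same grasp; the last joint's range is limited). The gripper opens to 85 mm and grips with 20 to 120 N. Pads are 22 mm wide; open, the fingers measure 114 mm over their backs; the gripper's body (76 mm by 85 mm) begins 54 mm behind the grasp point. The pads swing forward as they close: fully open they stand 13 mm farther back than shut.
Start: joints at [65.392, 5.22, 70.514, -0, 104.267, -3.249], TCP at [0.219, 0.559, 0.405] pointing down, gripper open.
Joint ranges: [-164.24, 164.24], [-49.07, 125.15], [9.68, 141.18], [-86.29, 266.29], [3.28, 154.24], [-151.56, 151.56]. Speed limits (degrees/s): [147.25, 147.25, 172.46, 180, 180, 180].

INTERFACE

Orientations are given as a 3x3 rotation matrix whose columns are the frame's x, y, z axes.
In Python, from bench import * gives the robot as it stands. The module is installed in compiled form; this text tells all that it offers.
- The arm moves only by the shell command python3 -m pendant 'ROWS' [FORCE]. ROWS is JSON, a list of rows, each an object with "dp": the shift along the tool's x, y, z in cm, a list of three; "twist": the turn, a rotation vector about the tool's x, y, z in degrees, a list of three; "claw": the closure, from 0 (fully open) to 1 (shut). A call has 1 to 5 rows; each row shifts and turns the pose as measured when the row begins, along the tool's axes as they then stand; what a row does not reach is not made up. A row lasts 1/12 s, in which the tool goes at most 41.7 mm and 7.16 degrees, less where a joint would pass 70% of its speed; a pose out of reach is approached as far as the arm can. A call with a gripper value outside its range is refused whole. The fingers move at their own pace and stop on an object; FORCE is the grip in N (left out, the last holds). Time passes only in rows, so rows that do not move let the fingers close. It gives the time, the measured TCP pose, the force and the opening at its end, in the units of the state.
- state(): the state, without advancing time (a new reading comes with each control period).
- get_image(name): name is "scene" or "top" or "wrist"; returns a dict with "img" (480x640x3 uint8, red, green, blue), "z_map" (480x640 float32, m along the optical axis (not along the pixel's ray), 0 where there is no reading), "intrinsics" (3x3 intrinsics, pixels), "distortion" ([k1, k2, p1, p2, k3] as OpenCV has them; the pictures are not rectified), "R" (3x3) and "t" (3): a world point X has camera coordinates R X + t. Camera axes: x right, y down, z forward; pixel columns grow to the right and rows downward; lengths in m; the calibration is good to about 2 mm. A picture is of the moment at which its call begins.
- sign_off(): hands the job in, once; it reports no verdict.
The state is a dict: "t": time; "joint_positions": joint angles; "joint_velocities": joint speeds; "joint_efforts": joint torques, N m; "tool_pos": TCP position; "ee_rot": TCP orientation; "contact_force": force on the tool from outside, world axes, zero at the start; "wrist_torque": the same for the moment, N m; "finger_gap": finger opening in m.
Only numpy, scipy, OpenCV 4.12 (cv2) and the standard library are available. Lean on these libraries where they do the work, as an engineer would, in place of code of your own. Each camera call takes 0.05 s, during which the arm holds its last target. There are 200 camera calls.

## Working session

There is one attempt and no reset: what is moved stays moved. The work goes in short steps, Python scripts to look and compute and a shell command to move; the robot and the scene stay as the last step left them, time stands still between calls to the robot, and variables do not carry over. Pictures are saved under pics/ and viewed, about 8 in all and at most 12, crops included, and the job is handed in when it is done.

```bash
mkdir -p pics; cat > h.py <<'E'
from bench import *
import numpy as np, cv2
def cloud(d):
    K,D=np.array(d["intrinsics"]),np.array(d["distortion"],float)
    v,u=np.mgrid[0:480,0:640]
    n=cv2.undistortPoints(np.stack([u,v],-1).reshape(-1,1,2).astype(np.float64),K,D).reshape(480,640,2)
    z=d["z_map"]; P=np.dstack([n*z[...,None],z])
    X=(P-np.array(d["t"]))@np.array(d["R"])
    X[z==0]=np.nan
    return X
def grab(n,save=None):
    d=get_image(n)
    if save: cv2.imwrite("pics/"+save,d["img"][...,::-1])
    return d["img"],cloud(d),d
E
python3 - <<'E'
from h import *
a,X,d=grab("top","top1.png"); b,Y,e=grab("scene","scene1.png")
np.savez("a.npz",a=a,X=X,b=b,Y=Y)
for q in(d,e): print(-np.array(q["R"]).T@q["t"], np.array(q["R"])[2], (q["z_map"]==0).mean())
s=state();print(s["t"],s["contact_force"],s["finger_gap"],s["ee_rot"])
E
```

```text
[0.32883227 0.03220574 1.24942483] [ 0.12956105 -0.00660456 -0.99154945] 0.004176432291666666
[0.93765533 0.36928195 1.02122465] [-0.414591   -0.31666247 -0.85313492] 0.003896484375
0.1 [ 0.0771498  -0.24937709  0.17606201] 0.08527314445698617 [[-9.31316235e-01  3.64210828e-01 -7.37150972e-04]
 [ 3.64211563e-01  9.31314797e-01 -1.63880075e-03]
 [ 8.96506291e-05 -1.79472066e-03 -9.99998385e-01]]
```

View pics/top1.png

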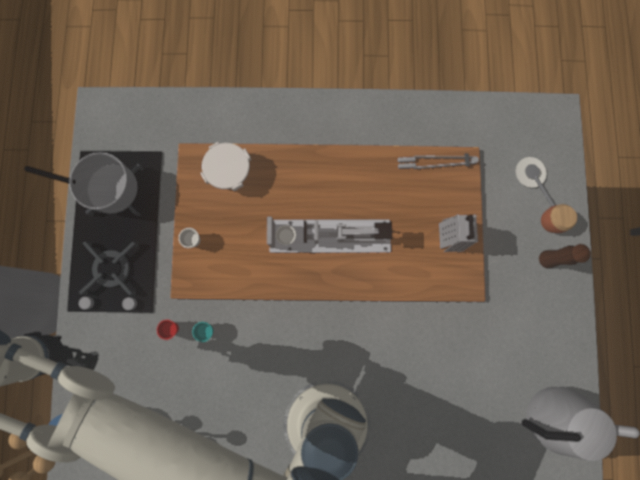

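View pics/scene1.png

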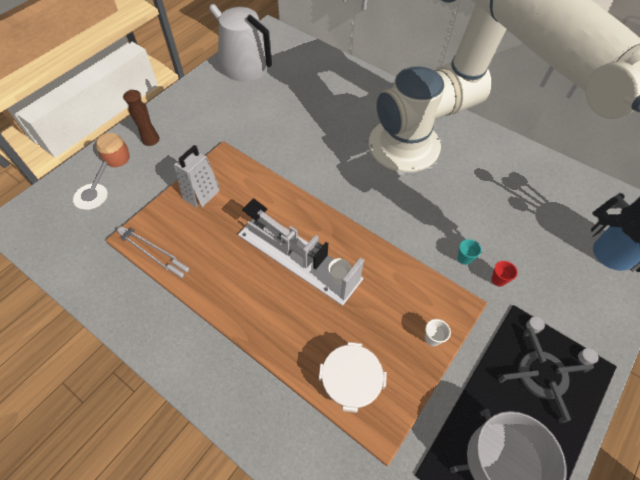

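Candidates in the top picture: the white loose cup at (188,238), the cup in the clamp at (287,235), the red look-alike at (168,329), the turquoise one at (203,332), and the bowl lid at (225,165). I choose the white one at (188,238) on the board. The clamp's stop is at (270,235) and its paddle at (383,232).

```bash
python3 - <<'E'
from h import *
f=np.load("a.npz")
def pts(im,X,r,zlo,zhi):
    m=np.zeros(X.shape[:2],bool); m[r[1]:r[3],r[0]:r[2]]=1
    m&=(X[...,2]>zlo)&(X[...,2]<zhi); return X[m],im[m]
a,X,b,Y=f["a"],f["X"],f["b"],f["Y"]
for n,im,Z,r in(("top",a,X,(172,222,206,254)),("scene",b,Y,(418,312,458,352))):
    P,c=pts(im,Z,r,.068,.085)
    k=cv2.minEnclosingCircle(P[:,:2].astype(np.float32)); print(n,"cup",len(P),k,P.mean(0),P[:,2].max())
print("board z",np.nanmedian(X[270:290,250:400,2]),np.nanmedian(Y[300:330,180:220,2]))
# clamp: plate mask
r=(262,212,400,258)
P,_=pts(a,X,r,.023,.035); print("plate top",len(P),[ (round(q[0],4),round(q[1],4)) for q in cv2.boxPoints(cv2.minAreaRect(P[:,:2].astype(np.float32)))],cv2.minAreaRect(P[:,:2].astype(np.float32)))
P,_=pts(a,X,r,.119,.135); print("stop top",len(P), P[:,1].max()if len(P) else 0);
for lo,hi in((.120,.135),):
    for n,im,Z,rr in(("top",a,X,r),("scene",b,Y,(235,195,375,305))):
        P,c=pts(im,Z,rr,lo,hi)
        for y0 in np.arange(-.15,.25,.02):
            q=P[(P[:,1]>=y0)&(P[:,1]<y0+.02)]
            if len(q): print(n,round(y0,2),len(q),q.mean(0).round(4),q.min(0).round(4),q.max(0).round(4))
# paddle: dark
for n,im,Z,rr in(("top",a,X,(365,215,400,250)),("scene",b,Y,(235,195,275,225))):
    P,c=pts(im,Z,rr,.100,.135); P=P[c.max(1)<60]; print(n,"paddle",len(P),P.mean(0),np.percentile(P,[3,97],axis=0))
big=np.hstack([cv2.resize(b[195:355,235:460],None,fx=3.4,fy=3.4,interpolation=3)])
cv2.imwrite("pics/c1.png",big[...,::-1])
E
```

```text
top cup 111 ((0.49068939685821533, 0.37114372849464417), 0.027090102434158325) [0.49083441 0.37445185 0.07457577] 0.08081709446338524
scene cup 163 ((0.488353431224823, 0.37250491976737976), 0.027223577722907066) [0.48627868 0.37222632 0.07298276] 0.07912917393654603
board z 0.02080031698879027 0.01496094034531817
plate top 2523 [(np.float32(0.4447), np.float32(0.1834)), (np.float32(0.4491), np.float32(-0.1952)), (np.float32(0.5746), np.float32(-0.1938)), (np.float32(0.5702), np.float32(0.1848))] ((0.5096476078033447, -0.005215317010879517), (0.12546557188034058, 0.3786199986934662), 0.6664495468139648)
stop top 393 0.16056719105960426
top -0.15 45 [ 0.5062 -0.1425  0.1217] [ 0.4875 -0.15    0.12  ] [ 0.5289 -0.1323  0.1246]
top -0.13 5 [ 0.5053 -0.1244  0.121 ] [ 0.4925 -0.1298  0.12  ] [ 0.5209 -0.1123  0.123 ]
top 0.03 78 [0.5058 0.0362 0.1269] [0.4818 0.0322 0.1207] [0.5312 0.0403 0.133 ]
top 0.05 53 [0.5053 0.0653 0.1241] [0.482  0.0624 0.1206] [0.5285 0.0681 0.129 ]
top 0.13 30 [0.502  0.1487 0.1257] [0.4731 0.1478 0.1209] [0.5369 0.15   0.1327]
top 0.15 109 [0.5048 0.1547 0.1288] [0.4704 0.15   0.122 ] [0.5398 0.1606 0.1335]
scene -0.15 27 [ 0.5096 -0.1444  0.1213] [ 0.4876 -0.1489  0.1201] [ 0.5288 -0.1337  0.1233]
scene 0.01 4 [0.5013 0.0292 0.1244] [0.4835 0.0287 0.123 ] [0.5169 0.0294 0.1256]
scene 0.03 89 [0.5054 0.0352 0.1255] [0.4789 0.0302 0.1201] [0.5302 0.0403 0.1302]
scene 0.05 71 [0.5059 0.0637 0.1232] [0.4795 0.059  0.1201] [0.5298 0.0678 0.1272]
scene 0.13 46 [0.5034 0.1483 0.1275] [0.4683 0.1464 0.122 ] [0.5387 0.15   0.1306]
scene 0.15 138 [0.5069 0.1551 0.1269] [0.4687 0.15   0.1203] [0.5411 0.1604 0.1319]
top paddle 185 [ 0.50716709 -0.13727896  0.11885449] [[ 0.49030329 -0.15291286  0.1139035 ]
 [ 0.52415818 -0.11821454  0.12373326]]
scene paddle 239 [ 0.50923721 -0.13607844  0.11723453] [[ 0.48861502 -0.15508659  0.11170836]
 [ 0.52778336 -0.11562078  0.12214312]]
```

View pics/c1.png

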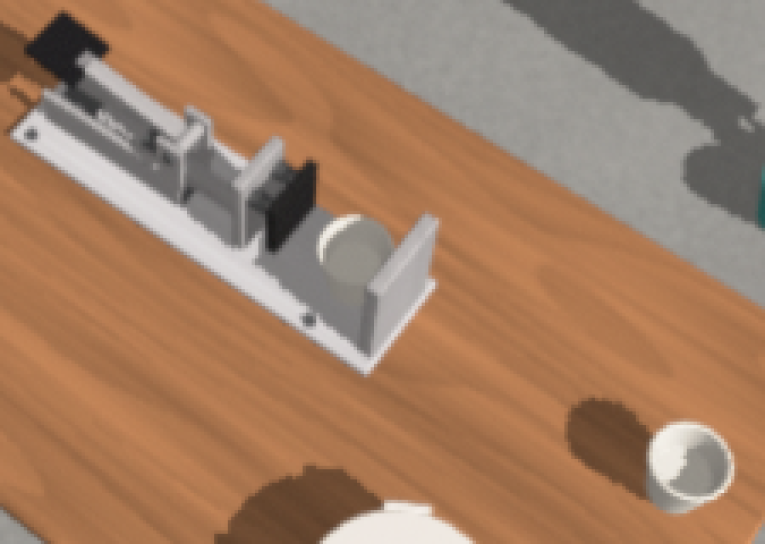

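```bash
R='[{"dp":[0,0,0],"twist":[0,0,6.9],"claw":0},{"dp":[0,0,0],"twist":[0,0,6.9],"claw":0}]'; unset R
python3 -m pendant '[{"dp":[0,0,0],"twist":[0,0,6.9],"claw":0},{"dp":[0,0,0],"twist":[0,0,6.9],"claw":0},{"dp":[0,0,0],"twist":[0,0,6.9],"claw":0},{"dp":[0,0,0],"twist":[0,0,6.9],"claw":0},{"dp":[0,0,0],"twist":[0,0,6.9],"claw":0}]' 30
python3 -m pendant '[{"dp":[0,0,0],"twist":[0,0,6.9],"claw":0},{"dp":[0,0,0],"twist":[0,0,6.9],"claw":0},{"dp":[0,0,0],"twist":[0,0,6.9],"claw":0},{"dp":[0,0,0],"twist":[0,0,6.9],"claw":0},{"dp":[0,0,0],"twist":[0,0,6.9],"claw":0}]'
cat >> h.py <<'E'
def go(x,y,z,yaw=None):
    "report the move to a world point (and tool square to the world) in tool axes"
    from scipy.spatial.transform import Rotation as Ro
    s=state(); R=np.array(s["ee_rot"]); T=np.array([[0,1,0],[1,0,0],[0,0,-1.]])
    print("t",s["t"],"tcp",np.round(s["tool_pos"],4),"gap",round(s["finger_gap"],4),"F",np.round(s["contact_force"],2))
    print("dp cm",np.round(R.T@(np.array([x,y,z])-s["tool_pos"])*100,2),"twist",np.round(Ro.from_matrix(R.T@T).as_rotvec(degrees=True),2),"q",np.round(s["joint_positions"],1))
E
python3 -c "
from h import *
go(.4895,.3718,.3)"
```

```text
t: 0.52
tool_pos: [0.2186, 0.5589, 0.4001]
ee_rot: [[-0.545, 0.838, -0.003], [0.838, 0.545, -0.007], [-0.004, -0.007, -1.0]]
contact_force: [0.3, 0.2, -0.8]
finger_gap: 0.0852
t: 0.93
tool_pos: [0.2186, 0.559, 0.3965]
ee_rot: [[0.048, 0.999, -0.006], [0.999, -0.048, -0.013], [-0.013, -0.005, -1.0]]
contact_force: [-0.3, -0.2, 0.3]
finger_gap: 0.0853
t 0.9333 tcp [0.2186 0.559  0.3965] gap 0.0853 F [-0.26 -0.19  0.35]
dp cm [-17.27  28.01   9.73] twist [-0.32  0.73 -2.77] q [ 65.4   5.5  71.    0.  104.3  68.2]
```

```bash

python3 -m pendant '[{"dp":[-1.75,2.8,0.5],"twist":[-0.3,0.7,-2.8],"claw":0},{"dp":[-1.75,2.8,0.5],"twist":[0,0,0],"claw":0},{"dp":[-1.75,2.8,0.5],"twist":[0,0,0],"claw":0},{"dp":[-1.75,2.8,0.5],"twist":[0,0,0],"claw":0},{"dp":[-1.75,2.8,0.5],"twist":[0,0,0],"claw":0}]' >/dev/null
python3 -m pendant '[{"dp":[-1.75,2.8,0.5],"twist":[0,0,0],"claw":0},{"dp":[-1.75,2.8,0.5],"twist":[0,0,0],"claw":0},{"dp":[-1.75,2.8,0.5],"twist":[0,0,0],"claw":0},{"dp":[-1.75,2.8,0.5],"twist":[0,0,0],"claw":0},{"dp":[0,0,0],"twist":[0,0,0],"claw":0}]' >/dev/null
python3 -c "
from h import *
go(.4895,.3718,.3)"
```

```text
t 1.7667 tcp [0.4763 0.392  0.342 ] gap 0.0852 F [0.77 0.67 0.07]
dp cm [-1.98  1.36  4.2 ] twist [-0.43  0.38 -0.24] q [36.3  7.9 74.  -0.  98.7 36.5]
```

```bash

python3 -m pendant '[{"dp":[-2,1.35,2],"twist":[-0.4,0.4,-0.2],"claw":0},{"dp":[0,0,1.8],"twist":[0,0,0],"claw":0},{"dp":[0,0,0],"twist":[0,0,0],"claw":0}]' >/dev/null
python3 - <<'E'
from h import *
go(.4895,.3718,.22)
im,X,d=grab("wrist","w1.png")
m=(X[...,2]>.068)&(X[...,2]<.085)&(np.hypot(X[...,0]-.49,X[...,1]-.372)<.05)&(im.min(2)>90)
P=X[m]; print(len(P),P.mean(0),cv2.minEnclosingCircle(P[:,:2].astype(np.float32)))
E
```

```text
t 2.0167 tcp [0.4918 0.3694 0.3016] gap 0.0855 F [-0.96 -0.9  -1.13]
dp cm [ 0.24 -0.22  8.16] twist [-0.1  -0.01 -0.27] q [33.7  7.8 78.2  0.1 94.1 34. ]
2741 [0.49049381 0.37021357 0.07284295] ((0.4905698895454407, 0.372506320476532), 0.027053287252783775)
```

View pics/w1.png

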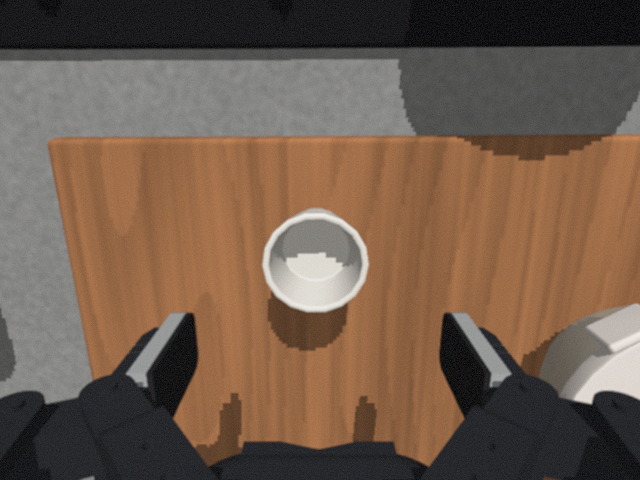

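The wrist view shows the white cup's rim at (315,262), midway between the fingertips at (165,350) and (480,350). The bowl is at the right edge and clear. All three views agree on a centre near (0.490, 0.372).

```bash

python3 -m pendant '[{"dp":[0.25,-0.15,2.5],"twist":[0,0,-0.2],"claw":0},{"dp":[0,0,2.5],"twist":[0,0,0],"claw":0},{"dp":[0,0,2],"twist":[0,0,0],"claw":0},{"dp":[0,0,0.6],"twist":[0,0,0],"claw":0},{"dp":[0,0,0],"twist":[0,0,0],"claw":0}]' >/dev/null
python3 -c "
from h import *
go(.4905,.372,.22)"
```

```text
t 2.4833 tcp [0.4894 0.3753 0.2321] gap 0.0854 F [-0.28 -0.23 -0.17]
dp cm [-0.34  0.1   1.2 ] twist [ 0.36 -0.3   0.12] q [34.3  9.5 83.4  0.  86.6 34.2]
```

```bash

python3 -m pendant '[{"dp":[-0.35,0.1,1.1],"twist":[0.3,-0.3,0],"claw":0},{"dp":[0,0,0],"twist":[0,0,0],"claw":0}]' >/dev/null
python3 -c "
from h import *
go(.4905,.372,.22)"
```

```text
t 2.65 tcp [0.4903 0.3728 0.223 ] gap 0.0857 F [-0.52 -0.18 -1.51]
dp cm [-0.08  0.02  0.3 ] twist [ 0.15 -0.06  0.22] q [34.1  9.9 84.  -0.  86.  33.9]
```

```bash

python3 -m pendant '[{"dp":[-0.08,0,0.3],"twist":[0,0,0],"claw":0.2},{"dp":[0,0,0],"twist":[0,0,0],"claw":1},{"dp":[0,0,0],"twist":[0,0,0],"claw":1},{"dp":[0,0,0],"twist":[0,0,0],"claw":1},{"dp":[0,0,0],"twist":[0,0,0],"claw":1}]' 30
python3 -m pendant '[{"dp":[0,0,0],"twist":[0,0,0],"claw":1},{"dp":[0,0,0],"twist":[0,0,0],"claw":1}]' >/dev/null
python3 -c "
from h import *
go(.506,.1165,.32)"
```

```text
t: 3.07
tool_pos: [0.4912, 0.3727, 0.2249]
ee_rot: [[-0.004, 1.0, 0.008], [1.0, 0.004, 0.005], [0.005, 0.008, -1.0]]
contact_force: [-0.2, -0.6, -0.8]
finger_gap: 0.051
t 3.2333 tcp [0.4913 0.3727 0.2253] gap 0.0515 F [-0.65  0.35 -0.42]
dp cm [-25.57   1.45  -9.59] twist [ 0.51 -0.31  0.21] q [34.   9.7 83.9 -0.  85.8 33.8]
```

```bash

python3 -m pendant '[{"dp":[0,0,-1],"twist":[0,0,0],"claw":1},{"dp":[0,0,-2],"twist":[0.4,-0.3,0],"claw":1},{"dp":[0,0,-3],"twist":[0,0,0],"claw":1},{"dp":[0,0,-3],"twist":[0,0,0],"claw":1},{"dp":[0,0,-3],"twist":[0,0,0],"claw":1}]' >/dev/null
python3 -m pendant '[{"dp":[-2,0.15,-1],"twist":[0,0,0],"claw":1},{"dp":[-2.5,0.15,0],"twist":[0,0,0],"claw":1},{"dp":[-2.5,0.15,0],"twist":[0,0,0],"claw":1},{"dp":[-2.5,0.15,0],"twist":[0,0,0],"claw":1},{"dp":[-2.5,0,0],"twist":[0,0,0],"claw":1}]' >/dev/null
python3 -m pendant '[{"dp":[-2.5,0.15,0],"twist":[0,0,0],"claw":1},{"dp":[-2.5,0.15,0],"twist":[0,0,0],"claw":1},{"dp":[-2.5,0.15,0],"twist":[0,0,0],"claw":1},{"dp":[0,0,0],"twist":[0,0,0],"claw":1},{"dp":[0,0,0],"twist":[0,0,0],"claw":1}]' >/dev/null
python3 - <<'E'
from h import *
go(.506,.1165,.33)
im,X,d=grab("wrist","w2.png")
b,Y,e=grab("scene","s2.png"); np.savez("b.npz",im=im,X=X,b=b,Y=Y)
cv2.imwrite("pics/s2c.png",np.hstack([cv2.resize(b[150:330,230:430],(440,396),interpolation=3),cv2.resize(im[80:440,150:490],(374,396))])[...,::-1])
E
```

```text
t 4.4833 tcp [0.5002 0.1694 0.3722] gap 0.0517 F [ 0.31  0.71 -1.65]
dp cm [-5.29  0.51  4.23] twist [ 0.47 -0.02  0.38] q [ 1.500e+01 -6.300e+00  8.530e+01 -1.000e-01  1.006e+02  1.470e+01]
```

View pics/s2c.png

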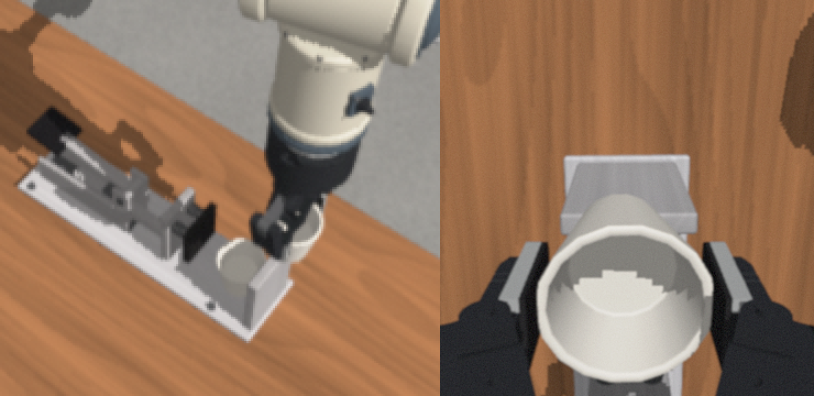

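The held cup's rim is at about (625,303) in the crop's right half, with the fingers on both sides. The cup in the clamp is at (245,262) in the left half, beside the stop.

```bash
python3 - <<'E'
from h import *
from scipy.optimize import least_squares
f=np.load("b.npz"); im,X,b,Y=f["im"],f["X"],f["b"],f["Y"]; g=np.load("a.npz")
def fit(P,R=None):
    r=least_squares(lambda p:np.hypot(P[:,0]-p[0],P[:,1]-p[1])-.0255,[*np.median(P[:,:2],0)],loss="soft_l1",f_scale=.001); return r.x.round(4),np.sqrt((r.fun**2).mean()).round(4)
T=np.array([.5002,.1694])
w=(im.min(2)>120)&(np.hypot(X[...,0]-T[0],X[...,1]-T[1])<.04)&(X[...,2]>.13)
P=X[w]; print("held",len(P),np.percentile(P[:,2],[1,50,95,99]))
top=np.percentile(P[:,2],97)
P=P[P[:,2]>top-.006]; print("plane",np.linalg.lstsq(np.c_[P[:,:2]-T,np.ones(len(P))],P[:,2],rcond=None)[0],fit(P),cv2.minEnclosingCircle(P[:,:2].astype(np.float32)))
for n,i,Z in(("s2",b,Y),("s1",g["b"],g["Y"]),("t1",g["a"],g["X"])):
    w=(np.abs(Z[...,0]-.506)<.035)&(Z[...,1]>.075)&(Z[...,1]<.143)&(Z[...,2]>.077)&(Z[...,2]<.092)
    P=Z[w]; print(n,len(P),fit(P),cv2.minEnclosingCircle(P[:,:2].astype(np.float32)),P.min(0).round(4),P.max(0).round(4),np.median(P[:,2]))
    w=(np.abs(Z[...,0]-.506)<.02)&(Z[...,1]>.135)&(Z[...,1]<.17)&(Z[...,2]>.124); print("  stop y",Z[w][:,1].min(),Z[w][:,1].max(),Z[w][:,2].mean())
E
```

```text
held 20190 [0.17920307 0.21208646 0.22480024 0.23796275]
plane [ 0.01794864 -2.20776548  0.26114419] (array([0.5016, 0.1817]), np.float64(0.0047)) ((0.5019385814666748, 0.18149925768375397), 0.03247636556625366)
s2 104 (array([0.4987, 0.115 ]), np.float64(0.0017)) ((0.4981876611709595, 0.11300728470087051), 0.027789490297436714) [0.4721 0.0883 0.077 ] [0.524  0.1352 0.0863] 0.08209704361172525
  stop y 0.13507577692346445 0.1699870467890265 0.5108355859509295
s1 109 (array([0.4984, 0.1152]), np.float64(0.0017)) ((0.4979023337364197, 0.11357297748327255), 0.027058759704232216) [0.4723 0.0877 0.0771] [0.5246 0.1354 0.0879] 0.08138893510424941
  stop y 0.14650625296650055 0.16042757257813736 0.1276887864791133
t1 101 (array([0.499 , 0.1164]), np.float64(0.0018)) ((0.49961093068122864, 0.11725301295518875), 0.02668178640305996) [0.4738 0.0923 0.0771] [0.5248 0.1423 0.0897] 0.0828786980841013
  stop y 0.14797223863671924 0.15885829565858867 0.12926733380857416
```

```bash
python3 - <<'E'
from h import *
from scipy.optimize import least_squares
f=np.load("b.npz"); im,X=f["im"],f["X"]
T=np.array([.5002,.1694])
c=im.astype(int)
w=(c.min(2)>150)&(np.hypot(X[...,0]-T[0],X[...,1]-T[1])<.04)
n,l,s,cen=cv2.connectedComponentsWithStats(w.astype(np.uint8))
k=1+s[1:,4].argmax(); print(s[k],cen[k]); w=l==k
for lo in np.arange(.19,.245,.005):
    q=w&(X[...,2]>lo)&(X[...,2]<lo+.005); print(round(lo,3),q.sum(),X[q].mean(0).round(4) if q.any() else "")
h=cv2.convexHull(cv2.findContours(w.astype(np.uint8),0,1)[0][0] if 0 else np.argwhere(w)[:,::-1].astype(np.int32))[:,0]
# per-image-column top edge / bottom edge of the rim
for y,x in((0,0),):
    Q=X[h[:,1],h[:,0]]; print(np.c_[h,Q.round(4)][::max(1,len(h)//24)])
E
```

```text
[  238   221   160   206 17643] [316.76704642 335.73298192]
0.19 151 [0.5013 0.1884 0.1926]
0.195 2971 [0.5007 0.1601 0.1981]
0.2 1255 [0.5015 0.1591 0.2026]
0.205 1468 [0.5018 0.1584 0.2076]
0.21 1638 [0.5015 0.1583 0.2126]
0.215 1901 [0.5013 0.1579 0.2176]
0.22 4722 [0.4995 0.1683 0.2225]
0.225 8 [0.4813 0.1803 0.2252]
0.23 0 
0.235 0 
0.24 0 
[[3.970e+02 3.440e+02 5.276e-01 1.739e-01 2.212e-01]
 [3.960e+02 3.480e+02 5.274e-01 1.726e-01 2.215e-01]
 [3.850e+02 3.910e+02 5.244e-01 1.568e-01 2.225e-01]
 [3.840e+02 3.940e+02 5.241e-01 1.557e-01 2.226e-01]
 [3.830e+02 3.960e+02 5.241e-01 1.540e-01 2.213e-01]
 [3.810e+02 3.990e+02 5.235e-01 1.527e-01 2.212e-01]
 [3.760e+02 4.040e+02 5.217e-01 1.515e-01 2.222e-01]
 [3.670e+02 4.110e+02 5.187e-01 1.488e-01 2.224e-01]
 [3.600e+02 4.160e+02 5.165e-01 1.465e-01 2.221e-01]
 [3.560e+02 4.180e+02 5.151e-01 1.458e-01 2.223e-01]
 [3.320e+02 4.260e+02 5.069e-01 1.435e-01 2.234e-01]
 [3.030e+02 4.260e+02 4.970e-01 1.425e-01 2.222e-01]
 [2.830e+02 4.210e+02 4.902e-01 1.453e-01 2.230e-01]
 [2.800e+02 4.200e+02 4.892e-01 1.457e-01 2.231e-01]
 [2.780e+0
[... 244 characters left out ...]
2.232e-01]
 [2.420e+02 3.830e+02 4.771e-01 1.608e-01 2.235e-01]
 [2.400e+02 3.760e+02 4.767e-01 1.638e-01 2.240e-01]
 [2.390e+02 3.670e+02 4.766e-01 1.676e-01 2.247e-01]
 [2.380e+02 3.510e+02 4.764e-01 1.726e-01 2.234e-01]
 [2.390e+02 3.380e+02 4.766e-01 1.765e-01 2.220e-01]
 [2.640e+02 2.230e+02 4.613e-01 1.621e-01 2.480e-02]
 [2.650e+02 2.220e+02 4.617e-01 1.621e-01 2.180e-02]
 [2.840e+02 2.210e+02 4.765e-01 1.623e-01 1.890e-02]
 [3.630e+02 2.210e+02 5.390e-01 1.638e-01 2.370e-02]
 [3.640e+02 2.220e+02 5.396e-01 1.634e-01 2.550e-02]
 [3.820e+02 2.740e+02 5.381e-01 1.604e-01 1.268e-01]
 [3.960e+02 3.320e+02 5.268e-01 1.789e-01 2.223e-01]
 [3.970e+02 3.370e+02 5.275e-01 1.764e-01 2.211e-01]]
```

```bash

python3 -m pendant '[{"dp":[-2.6,-0.1,0],"twist":[0.4,0,0.3],"claw":1},{"dp":[-2.6,-0.1,0],"twist":[0,0,0],"claw":1},{"dp":[0,0,0],"twist":[0,0,0],"claw":1},{"dp":[0,0,0],"twist":[0,0,0],"claw":1}]' >/dev/null
python3 -c "
from h import *
go(.4985,.1165,.31)"
```

```text
t 4.9167 tcp [0.4983 0.1213 0.3721] gap 0.0514 F [0.3  0.24 0.19]
dp cm [-0.49  0.01  6.21] twist [ 0.02 -0.12  0.56] q [ 9.800e+00 -8.500e+00  8.730e+01  1.000e-01  1.012e+02  9.300e+00]
```

```bash

python3 -m pendant '[{"dp":[-0.5,0,2],"twist":[0,0,0.5],"claw":1},{"dp":[0,0,2.5],"twist":[0,0,0],"claw":1},{"dp":[0,0,1],"twist":[0,0,0],"claw":1},{"dp":[0,0,0],"twist":[0,0,0],"claw":1}]' >/dev/null
python3 - <<'E'
from h import *
go(.4985,.1165,.295)
b,Y,e=grab("scene"); 
cv2.imwrite("pics/s3c.png",cv2.resize(b[190:310,280:440],(800,600),interpolation=3)[...,::-1])
E
```

```text
t 5.25 tcp [0.4987 0.1209 0.3175] gap 0.0511 F [0.01 0.14 0.35]
dp cm [-0.45 -0.03  2.25] twist [ 0.24 -0.27  0.32] q [ 9.8 -8.4 92.7  0.2 95.4  9.5]
```

View pics/s3c.png

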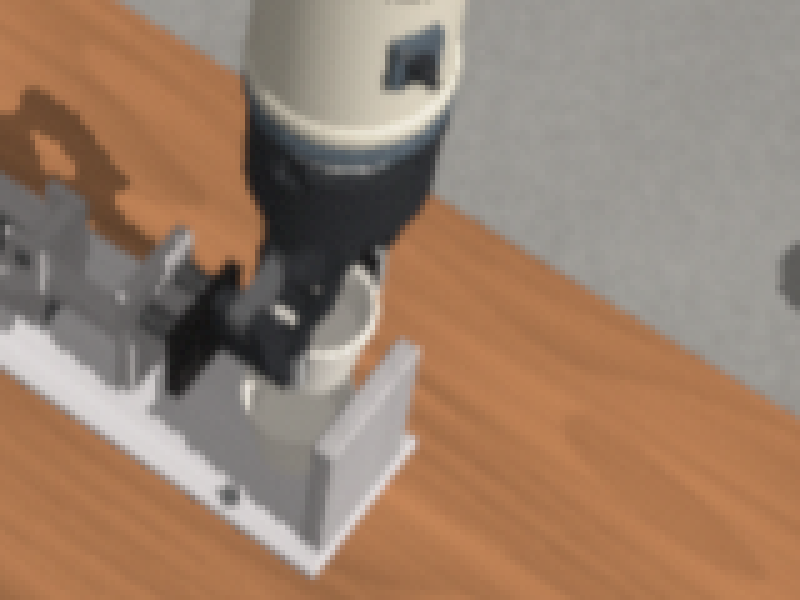

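The held cup's rim is at (345,320), over the lower cup at (300,400), and about 4 mm too close to the stop at (370,440). I'll correct that before lowering.

```bash

python3 -m pendant '[{"dp":[-0.5,0,0.5],"twist":[0.2,-0.3,0.3],"claw":1},{"dp":[-0.1,0,0.2],"twist":[0,0,0],"claw":1},{"dp":[0,0,0],"twist":[0,0,0],"claw":1}]' >/dev/null
python3 -c "
from h import *
go(.4985,.1165,.285)"
```

```text
t 5.55 tcp [0.4992 0.1162 0.3134] gap 0.0513 F [-0.27  0.33 -0.75]
dp cm [ 0.03 -0.08  2.84] twist [0.2  0.01 0.15] q [ 9.3 -8.4 93.1 -0.  95.1  9.2]
```

```bash

python3 -m pendant '[{"dp":[0,-0.05,0.9],"twist":[0.2,0,0.1],"claw":1},{"dp":[0,0,0.9],"twist":[0,0,0],"claw":1},{"dp":[0,0,0.9],"twist":[0,0,0],"claw":1},{"dp":[0,0,0],"twist":[0,0,0],"claw":1}]'
python3 -c "
from h import *
go(.4985,.1165,.264)"
```

```text
t: 5.88
tool_pos: [0.4992, 0.1161, 0.2863]
ee_rot: [[-0.0, 1.0, 0.004], [1.0, 0.0, 0.001], [0.001, 0.004, -1.0]]
contact_force: [-0.4, -0.5, -0.6]
finger_gap: 0.0512
t 5.8833 tcp [0.4992 0.1161 0.2863] gap 0.0512 F [-0.4  -0.53 -0.62]
dp cm [ 0.03 -0.08  2.23] twist [ 0.21 -0.04  0.01] q [ 9.3 -7.9 95.5  0.  92.3  9.3]
```

```bash

python3 -m pendant '[{"dp":[0,-0.05,0.6],"twist":[0.2,0,0],"claw":1},{"dp":[0,0,0.5],"twist":[0,0,0],"claw":1},{"dp":[0,0,0],"twist":[0,0,0],"claw":1}]'
python3 -m pendant '[{"dp":[0,0,0.5],"twist":[0,0,0],"claw":1},{"dp":[0,0,0],"twist":[0,0,0],"claw":1}]'
```

```text
t: 6.13
tool_pos: [0.4985, 0.116, 0.2732]
ee_rot: [[0.0, 1.0, -0.002], [1.0, -0.0, 0.0], [0.0, -0.002, -1.0]]
contact_force: [-0.4, -0.9, -0.8]
finger_gap: 0.0514
t: 6.3
tool_pos: [0.4984, 0.116, 0.2674]
ee_rot: [[0.0, 1.0, -0.002], [1.0, -0.0, 0.0], [0.0, -0.002, -1.0]]
contact_force: [1.5, 0.3, -0.6]
finger_gap: 0.0516
```

```bash

python3 -m pendant '[{"dp":[0,0,0.25],"twist":[0,0,0],"claw":1},{"dp":[0,0,0],"twist":[0,0,0],"claw":1}]' | egrep 'pos|force|gap'
python3 -m pendant '[{"dp":[0,0,0.15],"twist":[0,0,0],"claw":1},{"dp":[0,0,0],"twist":[0,0,0],"claw":1}]'| egrep 'pos|force|gap'
```

```text
tool_pos: [0.4986, 0.1161, 0.2649]
contact_force: [-0.6, -0.3, -1.0]
finger_gap: 0.0514
tool_pos: [0.4987, 0.1161, 0.2638]
contact_force: [-0.0, -0.2, -1.2]
finger_gap: 0.0513
```

```bash

python3 -m pendant '[{"dp":[0,0,0.15],"twist":[0,0,0],"claw":1},{"dp":[0,0,0],"twist":[0,0,0],"claw":1}]' | egrep 'pos|force|gap'
python3 -m pendant '[{"dp":[0,0,0.15],"twist":[0,0,0],"claw":1},{"dp":[0,0,0],"twist":[0,0,0],"claw":1}]'| egrep 'pos|force|gap'
```

```text
tool_pos: [0.4989, 0.1161, 0.2626]
contact_force: [-0.0, 0.2, -1.0]
finger_gap: 0.0513
tool_pos: [0.4992, 0.1162, 0.2619]
contact_force: [-0.1, -0.0, -1.0]
finger_gap: 0.0509
```

```bash

python3 -m pendant '[{"dp":[0,0,0.15],"twist":[0,0,0],"claw":1},{"dp":[0,0,0],"twist":[0,0,0],"claw":1}]' | egrep 'pos|force|gap'
python3 -m pendant '[{"dp":[0,0,0.15],"twist":[0,0,0],"claw":1},{"dp":[0,0,0],"twist":[0,0,0],"claw":1}]'| egrep 'pos|force|gap'
```

```text
tool_pos: [0.4994, 0.1162, 0.2619]
contact_force: [0.1, 0.4, -2.0]
finger_gap: 0.0515
tool_pos: [0.4997, 0.1163, 0.2618]
contact_force: [0.6, -0.1, -0.5]
finger_gap: 0.0512
```

It has seated: z has stopped falling at 0.2618, against 0.2627 predicted. Releasing now.

```bash

python3 -m pendant '[{"dp":[0,0,0],"twist":[0,0,0],"claw":0.2},{"dp":[0,0,0],"twist":[0,0,0],"claw":0},{"dp":[0,0,0],"twist":[0,0,0],"claw":0},{"dp":[0,0,0],"twist":[0,0,0],"claw":0},{"dp":[0,0,0],"twist":[0,0,0],"claw":0}]' | egrep 'pos|force|gap'
python3 -m pendant '[{"dp":[0,0,-1],"twist":[0,0,0],"claw":0},{"dp":[0,0,-2.5],"twist":[0,0,0],"claw":0},{"dp":[0,0,-3],"twist":[0,0,0],"claw":0},{"dp":[0,0,-3],"twist":[0,0,0],"claw":0},{"dp":[-1,0,-1],"twist":[0,0,0],"claw":0}]'| egrep 'pos|force|gap'
python3 -m pendant '[{"dp":[-3,0,0],"twist":[0,0,0],"claw":0},{"dp":[-3,0,0],"twist":[0,0,0],"claw":0},{"dp":[-3,0,0],"twist":[0,0,0],"claw":1},{"dp":[-3,0,0],"twist":[0,0,0],"claw":1},{"dp":[0,0,0],"twist":[0,0,0],"claw":1}]'| egrep 'pos|force|gap'
cat > chk.py <<'E'
from h import *
import sys
go(*map(float,sys.argv[1:4]))
b,Y,e=grab("scene")
if len(sys.argv)>4: cv2.imwrite("pics/"+sys.argv[4],cv2.resize(b[190:310,230:390],(800,600),interpolation=3)[...,::-1])
def c(n,*l):
    w=np.all([(Y[...,i]>l[2*i])&(Y[...,i]<l[2*i+1]) for i in range(3)],0)
    P=Y[w]; print(n,len(P),*(np.percentile(P,[2,50,98],axis=0).round(4) if len(P) else []))
c("upper rim",.46,.54,.08,.143,.106,.12)
c("lower rim",.46,.54,.08,.143,.077,.09)
# jaw plate top and pad top (along y)
w=(abs(Y[...,0]-.506)<.022)&(Y[...,1]>0)&(Y[...,1]<.135)&(Y[...,2]>.1185)&(Y[...,2]<.135)
print("jaw/pad top y hist",*[f"{k:.3f}:{v}" for v,k in zip(*np.histogram(Y[w][:,1],np.arange(.02,.126,.003))) if v])
c("paddle",.485,.53,-.16,-.115,.06,.135)
E
python3 chk.py .507 -.136 .32 s4c.png
```

```text
tool_pos: [0.4993, 0.1162, 0.2602]
contact_force: [-0.0, 0.1, -0.0]
finger_gap: 0.0851
tool_pos: [0.4977, 0.1066, 0.3655]
contact_force: [0.9, -0.3, 0.4]
finger_gap: 0.0855
tool_pos: [0.4977, -0.0194, 0.3724]
contact_force: [0.9, -0.6, 0.1]
finger_gap: 0.052
t 8.55 tcp [ 0.4977 -0.0194  0.3724] gap 0.052 F [ 0.86 -0.62  0.11]
dp cm [-11.66   0.84   5.26] twist [0.24 0.08 0.34] q [ -6.1 -10.9  89.4  -0.  101.3  -6.5]
upper rim 145 [0.4721 0.0896 0.1064] [0.4918 0.1121 0.1119] [0.523  0.1392 0.1148]
lower rim 200 [0.4781 0.0936 0.0788] [0.4982 0.1131 0.0871] [0.5234 0.1345 0.0897]
jaw/pad top y hist 0.029:19 0.032:21 0.035:25 0.038:23 0.056:2 0.059:16 0.062:25 0.065:24 0.068:1
paddle 343 [ 0.4866 -0.1579  0.0609] [ 0.5116 -0.136   0.1169] [ 0.5276 -0.1157  0.1227]
```

View pics/s4c.png

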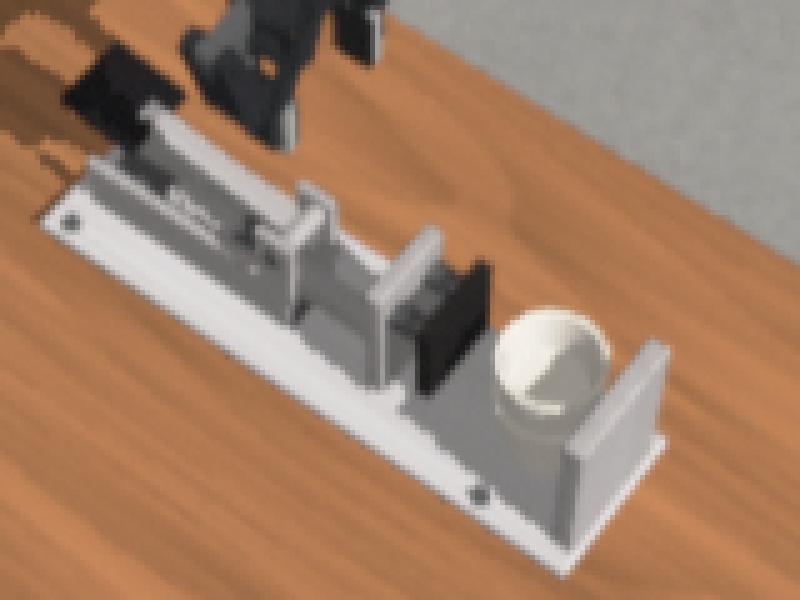

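Nested and free: the upper rim is at (552,360) in the crop with z about 0.113, as expected. The pad at (455,330) is clear of the cup and the paddle is at (125,95). Next, move over the paddle.

```bash

python3 -m pendant '[{"dp":[-3.2,0.25,0.5],"twist":[0.2,0,0.3],"claw":1},{"dp":[-3.2,0.25,1],"twist":[0,0,0],"claw":1},{"dp":[-3,0.25,1],"twist":[0,0,0],"claw":1},{"dp":[-2.5,0.25,1],"twist":[0,0,0],"claw":1},{"dp":[0,0,0],"twist":[0,0,0],"claw":1}]'| egrep 'pos|force|gap'
python3 -c "
from h import *
go(.508,-.137,.30)"
```

```text
tool_pos: [0.5084, -0.1383, 0.3368]
contact_force: [-0.0, -0.9, -1.0]
finger_gap: -0.0003
t 9.0167 tcp [ 0.5084 -0.1383  0.3368] gap -0.0003 F [-0.05 -0.85 -1.01]
dp cm [ 0.12 -0.06  3.68] twist [ 0.2  -0.17  0.36] q [-19.   -6.3  88.8   0.2  97.3 -19.3]
```

```bash

python3 -m pendant '[{"dp":[0.1,0,1.8],"twist":[0.2,-0.2,0.3],"claw":1},{"dp":[0,0,1.5],"twist":[0,0,0],"claw":1},{"dp":[0,0,0.5],"twist":[0,0,0],"claw":1},{"dp":[0,0,0],"twist":[0,0,0],"claw":1}]'| egrep 'pos|force|gap'
python3 -m pendant '[{"dp":[0,0,0.7],"twist":[0,0,0],"claw":1},{"dp":[0,0,0.7],"twist":[0,0,0],"claw":1},{"dp":[0,0,0],"twist":[0,0,0],"claw":1}]'| egrep 'pos|force|gap'
```

```text
tool_pos: [0.5088, -0.1361, 0.2976]
contact_force: [0.1, 0.2, -0.6]
finger_gap: 0.0
tool_pos: [0.5094, -0.1347, 0.2857]
contact_force: [-1.5, -1.3, 2.3]
finger_gap: 0.0
```

```bash

python3 -m pendant '[{"dp":[-0.1,-0.1,0.8],"twist":[0,0,0],"claw":1},{"dp":[-0.1,0,0.8],"twist":[0,0,0],"claw":1},{"dp":[0,0,0],"twist":[0,0,0],"claw":1}]'| egrep 'pos|force'
python3 -m pendant '[{"dp":[0,0,0.7],"twist":[0,0,0],"claw":1},{"dp":[0,0,0.5],"twist":[0,0,0],"claw":1},{"dp":[0,0,0],"twist":[0,0,0],"claw":1}]'| egrep 'pos|force'
python3 chk.py .508 -.136 .295
```

```text
tool_pos: [0.5089, -0.1358, 0.2742]
contact_force: [-1.3, -1.3, 3.4]
tool_pos: [0.5092, -0.1357, 0.267]
contact_force: [-2.5, -0.1, 4.8]
t 10.1 tcp [ 0.5092 -0.1357  0.267 ] gap 0.0002 F [-2.51 -0.05  4.75]
dp cm [-0.04 -0.08 -2.8 ] twist [0.78 0.21 0.21] q [-18.6  -5.5  95.2   0.1  89.5 -18.8]
upper rim 145 [0.4729 0.089  0.1062] [0.4935 0.1128 0.1116] [0.5232 0.1388 0.1152]
lower rim 202 [0.479  0.0945 0.0781] [0.4979 0.1142 0.0872] [0.5227 0.1346 0.0899]
jaw/pad top y hist 0.035:2 0.038:19 0.041:20 0.044:29 0.047:14 0.065:3 0.068:23 0.071:22 0.074:20
paddle 269 [ 0.4879 -0.1551  0.0636] [ 0.5184 -0.1276  0.0942] [ 0.528  -0.1156  0.1306]
```

```bash

python3 -m pendant '[{"dp":[0,0,0.9],"twist":[0.7,0.2,0],"claw":1},{"dp":[0,0,0.7],"twist":[0,0,0],"claw":1},{"dp":[0,0,0],"twist":[0,0,0],"claw":1}]'| egrep 'pos|force'
python3 -m pendant '[{"dp":[0,0,0.5],"twist":[0,0,0],"claw":1},{"dp":[0,0,0.3],"twist":[0,0,0],"claw":1},{"dp":[0,0,0],"twist":[0,0,0],"claw":1}]'| egrep 'pos|force'
```

```text
tool_pos: [0.5104, -0.1355, 0.2569]
contact_force: [-3.3, -0.7, 3.3]
tool_pos: [0.5108, -0.1354, 0.2563]
contact_force: [-3.5, -1.1, 3.5]
```

```bash

python3 -m pendant '[{"dp":[0,-0.2,-1.2],"twist":[0,0,0],"claw":1},{"dp":[0,0,-1.5],"twist":[0,0,0],"claw":1},{"dp":[0,0,-1.5],"twist":[0,0,0],"claw":1},{"dp":[0,0,0],"twist":[0,0,0],"claw":1}]'| egrep 'pos|force'
python3 chk.py .508 -.136 .294
```

```text
tool_pos: [0.5081, -0.1346, 0.3021]
contact_force: [0.5, -0.6, 0.1]
t 10.9833 tcp [ 0.5081 -0.1346  0.3021] gap -0.0001 F [ 0.48 -0.61  0.07]
dp cm [-0.14 -0.03  0.81] twist [1.01 0.15 0.3 ] q [-18.6  -6.5  92.5   0.2  93.  -18.9]
upper rim 178 [0.4726 0.0804 0.1065] [0.4976 0.1043 0.1117] [0.5264 0.1394 0.1164]
lower rim 219 [0.4787 0.0809 0.0776] [0.5001 0.112  0.0867] [0.5245 0.1344 0.0897]
jaw/pad top y hist 0.041:1 0.044:22 0.047:20 0.050:25 0.053:16 0.071:4 0.074:23 0.077:21 0.080:21
paddle 248 [ 0.4864 -0.1565  0.061 ] [ 0.518  -0.13    0.1155] [ 0.5278 -0.1157  0.1217]
```

```bash

python3 -m pendant '[{"dp":[-0.1,0,1],"twist":[1,0.1,0.3],"claw":1},{"dp":[0,0,1],"twist":[0,0,0],"claw":1},{"dp":[0,0,0.8],"twist":[0,0,0],"claw":1},{"dp":[-0.1,0,0.8],"twist":[0,0,0],"claw":1},{"dp":[0,0,0],"twist":[0,0,0],"claw":1}]'| egrep 'pos|force'
python3 chk.py .508 -.136 .256
```

```text
tool_pos: [0.5086, -0.137, 0.2618]
contact_force: [1.6, -1.7, 7.5]
t 11.45 tcp [ 0.5086 -0.137   0.2618] gap 0.0001 F [ 1.63 -1.67  7.53]
dp cm [ 0.1  -0.06  0.58] twist [ 0.04  0.11 -0.05] q [-18.7  -5.   95.3  -0.1  89.7 -18.7]
upper rim 188 [0.4729 0.0875 0.1064] [0.4942 0.107  0.1125] [0.5277 0.1422 0.119 ]
lower rim 181 [0.4795 0.0893 0.0777] [0.5037 0.1161 0.087 ] [0.527  0.1342 0.0899]
jaw/pad top y hist 0.053:6 0.056:22 0.059:27 0.062:30 0.065:6 0.083:15 0.086:25 0.089:25 0.092:2
paddle 287 [ 0.4871 -0.1552  0.063 ] [ 0.5166 -0.1283  0.0891] [ 0.5281 -0.1157  0.1335]
```

```bash

python3 -m pendant '[{"dp":[0,0,0.6],"twist":[0,0,0],"claw":1},{"dp":[0,0,0.4],"twist":[0,0,0],"claw":1},{"dp":[0,0,0],"twist":[0,0,0],"claw":1}]'| egrep 'pos|force'
python3 chk.py .508 -.136 .296 s5c.png
```

```text
tool_pos: [0.5086, -0.1365, 0.2547]
contact_force: [-4.7, -0.5, 11.0]
t 11.75 tcp [ 0.5086 -0.1365  0.2547] gap 0.0002 F [-4.71 -0.46 11.  ]
dp cm [ 0.04 -0.05 -4.13] twist [ 0.14  0.07 -0.03] q [-18.7  -4.9  95.9  -0.   88.9 -18.7]
upper rim 188 [0.4728 0.0873 0.1064] [0.4954 0.1063 0.113 ] [0.5289 0.1417 0.1195]
lower rim 189 [0.4802 0.0901 0.0782] [0.5025 0.1162 0.0877] [0.5282 0.1344 0.0899]
jaw/pad top y hist 0.056:4 0.059:21 0.062:19 0.065:28 0.068:15 0.083:10 0.086:23 0.089:19 0.092:14 0.107:1
paddle 293 [ 0.4875 -0.1567  0.0628] [ 0.5161 -0.1273  0.0836] [ 0.5277 -0.1157  0.1343]
```

View pics/s5c.png

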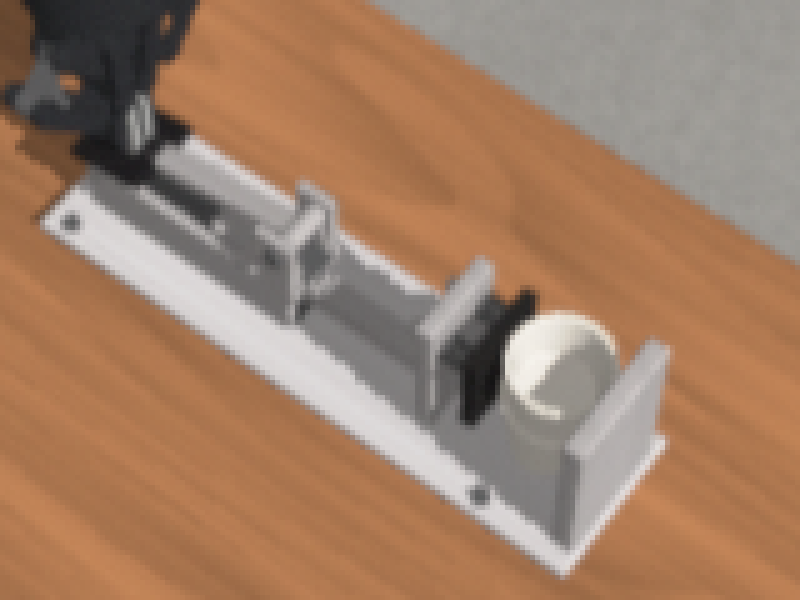

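The pad at (500,360) now presses the nested cups against the stop, pushed in about 3–4 mm. I need about 6 mm more: let the lever up, then press a partial stroke.

```bash
cat >> chk.py <<'E'
w&=Y[...,1]>.03
y=Y[w][:,1]; 
if y.size:
    s=np.sort(y); g=np.diff(s); m=(s>.05)&(s<.1); k=[i for i in range(len(g)) if .05<s[i]<.09 and g[i]==g[(s[:-1]>.05)&(s[:-1]<.09)].max()][0]
    j,p=s[:k+1],s[k+1:]; p=p[p<.103]; print("SEP med",np.median(p)-np.median(j),"mean",p.mean()-j.mean(),"front",np.percentile(p,95)-np.percentile(j,95),"jaw",j.mean())
E
python3 -m pendant '[{"dp":[0,0,-1.2],"twist":[0,0,0],"claw":1},{"dp":[0,0,-1.5],"twist":[0,0,0],"claw":1},{"dp":[0,0,-1.5],"twist":[0,0,0],"claw":1},{"dp":[0,0,0],"twist":[0,0,0],"claw":1}]'| egrep 'pos|force'
python3 chk.py .508 -.136 .28
python3 - <<'E'
from h import *
g=np.load("a.npz"); Y=g["Y"]
w=(abs(Y[...,0]-.506)<.022)&(Y[...,1]>0)&(Y[...,1]<.135)&(Y[...,2]>.1185)&(Y[...,2]<.135)
y=Y[w][:,1]; j=y[(y>.025)&(y<.05)];p=y[(y>.05)&(y<.08)]
print("free SEP",np.median(p)-np.median(j),p.mean()-j.mean(),np.percentile(p,95)-np.percentile(j,95),j.mean())
E
```

```text
tool_pos: [0.5077, -0.1363, 0.2915]
contact_force: [1.2, -0.5, 3.8]
t 12.1333 tcp [ 0.5077 -0.1363  0.2915] gap 0.0003 F [ 1.2  -0.53  3.84]
dp cm [0.02 0.04 1.15] twist [-0.35 -0.1  -0.06] q [-18.7  -5.7  92.9  -0.   93.2 -18.7]
upper rim 189 [0.4722 0.0875 0.1067] [0.4954 0.1067 0.1129] [0.528  0.142  0.1187]
lower rim 172 [0.4791 0.0911 0.0778] [0.5047 0.1166 0.0875] [0.5276 0.1347 0.0899]
jaw/pad top y hist 0.056:7 0.059:21 0.062:20 0.065:25 0.068:16 0.083:6 0.086:28 0.089:21 0.092:11
paddle 258 [ 0.4869 -0.155   0.0616] [ 0.5178 -0.1289  0.1149] [ 0.5279 -0.1157  0.1323]
SEP med 0.024473175539116418 mean 0.024811351713342505 front 0.024029684283471797 jaw 0.06432844458932419
free SEP 0.02782781867258212 0.028398832822721355 0.028229711482093925 0.03533418655264068
```

```bash

python3 -m pendant '[{"dp":[0,0,-0.6],"twist":[0,0,0],"claw":1},{"dp":[0,0,0],"twist":[0,0,0],"claw":1}]'| egrep 'pos|force'
python3 -m pendant '[{"dp":[0,0,0.9],"twist":[-0.3,0,0],"claw":1},{"dp":[0,0,0.7],"twist":[0,0,0],"claw":1},{"dp":[0,0,0.4],"twist":[0,0,0],"claw":1},{"dp":[0,0,0],"twist":[0,0,0],"claw":1}]'| egrep 'pos|force'
python3 chk.py .508 -.136 .2725
```

```text
tool_pos: [0.5073, -0.1361, 0.2928]
contact_force: [-0.6, 0.8, 1.0]
tool_pos: [0.507, -0.1371, 0.2716]
contact_force: [-0.6, 0.5, 8.1]
t 12.6833 tcp [ 0.507  -0.1371  0.2716] gap 0.0004 F [-0.57  0.47  8.07]
dp cm [ 0.11  0.1  -0.09] twist [-0.26 -0.   -0.13] q [-18.8  -5.4  94.6  -0.1  91.  -18.7]
upper rim 199 [0.4723 0.0808 0.1063] [0.4947 0.1055 0.1128] [0.5278 0.1419 0.1189]
lower rim 166 [0.4786 0.09   0.0777] [0.5032 0.1158 0.0871] [0.5278 0.1346 0.0897]
jaw/pad top y hist 0.062:1 0.065:20 0.068:22 0.071:24 0.074:20 0.083:8 0.086:22 0.089:21 0.092:16
paddle 276 [ 0.4878 -0.1553  0.0624] [ 0.516  -0.1292  0.0984] [ 0.5278 -0.1159  0.1298]
SEP med 0.018175882748590486 mean 0.01860816547007027 front 0.018218208600542546 jaw 0.07084322591384319
```

The pad is pushed in about 10 mm, which is half-way. I'll hold, check for drift and take a last look.

```bash

python3 -m pendant '[{"dp":[0,0,0],"twist":[0,0,0],"claw":1},{"dp":[0,0,0],"twist":[0,0,0],"claw":1},{"dp":[0,0,0],"twist":[0,0,0],"claw":1}]'| egrep 'pos|force'
python3 chk.py .508 -.136 .2725 s6c.png
```

```text
tool_pos: [0.5068, -0.137, 0.2718]
contact_force: [-2.2, -0.5, 8.4]
t 12.9833 tcp [ 0.5068 -0.137   0.2718] gap -0.0003 F [-2.21 -0.49  8.43]
dp cm [ 0.1   0.12 -0.08] twist [-0.18  0.01 -0.13] q [-18.8  -5.5  94.7  -0.1  91.  -18.7]
upper rim 191 [0.4725 0.0814 0.1062] [0.4974 0.1052 0.1133] [0.5284 0.142  0.1191]
lower rim 176 [0.4795 0.0896 0.0773] [0.505  0.1165 0.0873] [0.5275 0.1349 0.0899]
jaw/pad top y hist 0.062:1 0.065:17 0.068:22 0.071:31 0.074:17 0.083:7 0.086:21 0.089:26 0.092:17
paddle 291 [ 0.4867 -0.157   0.0624] [ 0.5163 -0.1291  0.0984] [ 0.5276 -0.1158  0.1303]
SEP med 0.0187100455252682 mean 0.018851934198276105 front 0.018330749828857767 jaw 0.07085329582756578
```

View pics/s6c.png

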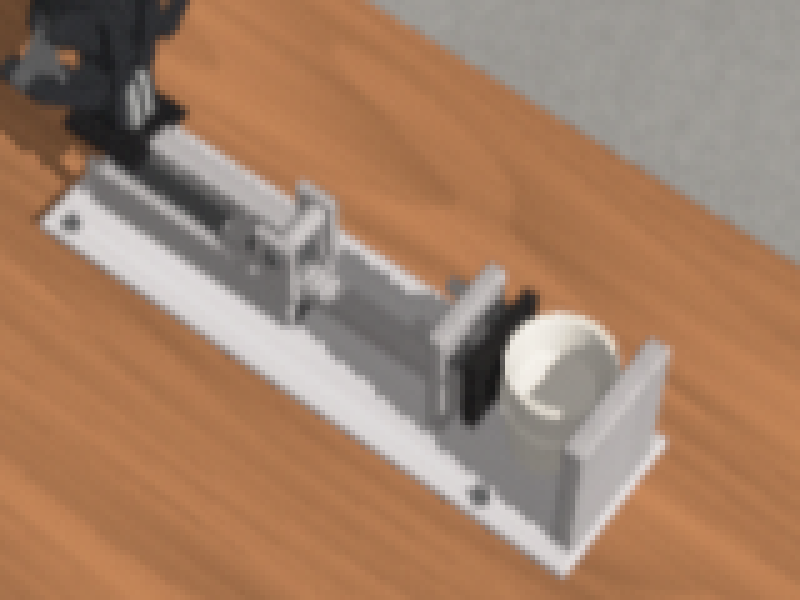

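The cups at (560,375) are nested and held between the pad at (500,360) and the stop. The fingers hold the paddle down at (130,130), and nothing is drifting. Handing in.

```bash
python3 -c "
from bench import *
print(sign_off())"
```

```text
the job is handed in; nothing more can be done
None
```

I nested the white loose cup in the cup in the clamp and let go of it. I then pumped the lever through two full strokes and one partial stroke. I handed in at about t = 13 s with the paddle held down; no verdict was reported.

**Last checks:**
- **Nesting:** the upper rim was about 113 mm above the work surface, as expected for fully nested cups, and it looked level in the last picture. I did not measure the axis offset or the tilt separately at the end.
- **Pad:** the jaw-to-pad spacing shrank from 28.3 to about 18.6 mm, so the pad is pushed in about 9.5–10 mm. The depth readings are good to about 1–2 mm.
- **Lever:** it is held about 0.18 rad down with about 8 N vertically, and showed no drift over the last 0.3 s.

**Disagreements:**
- The cup in the clamp measured about 6 mm to one side of the clamp's centreline in all three views before nesting. I aimed at the measured position.
- Near the end of the first stroke the vertical force read only 3–5 N, where about 8 N was stated. The jaw still moved the expected 15 mm or so.

I kept clear of the grater, the glass bowl and the tong, but did not measure their positions again at the end.

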